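# Set the test chamber's door ajar on the middle hole of its stay

### The arm

A 6-joint arm with a two-finger parallel gripper is mounted at the origin on the work surface. World frame = base frame: x ahead of the robot, y to its left, z up, the work surface at z = 0. Lengths are in m, angles in rad, forces in N, time in s.
With the tool pointing down it reaches from about 0.35 to 0.8 m from the base axis. Payload 7.3 kg.
Tool frame: the origin (TCP) lies at the very end of the fingers, on their centre line; the grasp point (between the pads) lies 19 mm behind it; z points along the fingers, y is the line along which they close (so a half turn about z gives the same grasp; the last joint's range is limited). The gripper opens to 85 mm and grips with 20 to 120 N. Pads are 22 mm wide; open, the fingers measure 114 mm over their backs; the gripper's body (76 mm by 85 mm) begins 54 mm behind the grasp point. The pads swing forward as they close: fully open they stand 13 mm farther back than shut.
Start: joints at [-1.4, 0.342, 1.524, -0, 1.275, -0.146], TCP at [0.164, -0.499, 0.231] pointing down, gripper open.
Joint ranges: [-2.53, 2.53], [-0.77, 2.02], [0.04, 2.7], [-1, 4.14], [0.28, 2.66], [-3.11, 3.11]. Speed limits (rad/s): [2.57, 2.57, 3.14, 3.14, 3.14, 3.14].

### API

Orientations are given as a rotation vector (axis times angle).
In Python, from cell import * gives the robot as it stands. The module is installed in compiled form; this text tells all that it offers.
- The arm moves only by the tool jog_arm, never from a script. Its argument "plan" is a list that holds one entry, the list of rows, each a list of 7 numbers: the turn, a rotation vector about the tool's x, y, z in rad, then the shift along the tool's x, y, z in m, then the opening in per cent of the stroke, from 0 (shut) to 100 (fully open). A call has 1 to 10 rows; each row shifts and turns the commanded pose from where the row before left it, along the tool's axes as they then stand; what a row does not reach is not made up. A row lasts 1/8 s, in which the tool goes at most 62.5 mm and 10.7 degrees, less where a joint would pass 70% of its speed; a pose out of reach is approached as far as the arm can. A call with a gripper value outside its range is refused whole. The fingers move at their own pace and stop on an object; "force" is the grip in N (left out, the last holds). Time passes only in rows, so rows that do not move let the fingers close. It gives the time, the measured TCP pose, the force, the opening and the grip force at its end, in the units of the state.
- observe(): the state, without advancing time (a new reading comes with each control period).
- read_camera(name): name is "scene" or "top" or "wrist"; returns a dict with "pixels" (420x560x3 uint8, red, green, blue), "fov_y" (degrees; the focal length in pixels is half the picture's height over the tangent of half this angle, whatever the lens; pixels are square), "cx", "cy" (the principal point, pixels), "k1" (the pictures are not rectified: a ray, as slopes to the right and down, at radius r is drawn at 1 + k1 r^2 times it, then the intrinsics apply), "position" and "orientation" of the camera in the world. Camera axes: x right, y down, z forward; pixel columns grow to the right and rows downward; lengths in m; the calibration is good to about 2 mm. A picture is of the moment at which its call begins. There is no depth.
- hand_in(): hands the job in; it is judged then, once.
The state is a dict: "t": time; "joint_positions": joint angles; "qd": joint speeds; "tau": joint torques, N m; "tool_pos": TCP position; "ee_rot": TCP orientation; "ft_force": force on the tool from outside, world axes, zero at the start; "moment": the same for the moment, N m; "grip_width": finger opening in m; "grip_force": force on a finger pad.
Only numpy, scipy, OpenCV 4.12 (cv2) and the standard library are available. Lean on these libraries where they do the work, as an engineer would, in place of code of your own. Each camera call takes 0.05 s, during which the arm holds its last target. There are 200 camera calls.

### The job

Prop the test chamber's spring-closed door ajar to vent it: lift the stay arm by its black knob, draw the door open with it, and feel the arm's middle hole down over the peg on the roof until the arm lies level, fully home. Be gentle with the peg, never forcing the arm down on it (keep below about 20 N), let go so that the peg alone holds the door, and leave the things lying around where they are.

Things in the scene. Friction and masses are not known exactly. Their poses are not given: they have to be found in the camera images.
- chamber: Fixed white test chamber on the bench, 240 mm deep (its x), 360 mm wide (its y), flat roof 150 mm above the bench. Origin on the bench under its centre, z up; its front (the door) faces its -x, roughly towards the robot.
- door (a joint): Opening angle (rad) of the front door, a grey frame 360 mm wide with a clear pane, on an upright hinge at the front's +y end; 0 is shut, it opens towards chamber -x. A weak spring always pulls it shut (2 to 3 N at the stay's pivot). With the middle hole on the peg it stands at 0.24 to 0.43, as the peg is set.
- door_hinge (a point): The door's upright hinge axis, at roof height (chamber coordinates -130, +180, 150 mm). The door's opening turns it clockwise seen from above.
- stay_pivot (a point): Pivot of the stay arm on the door's top edge, 210 mm from the hinge axis, 8 mm above the roof; x runs along the arm to the knob. Here the arm turns freely sideways and hinges up. The up-down hinge is stiff: the arm stays at any height it is left at, so it must be lifted (about 3 N at the knob) and pressed down (1 N, 2 to 4 when gripped firmly); lowest stop: level.
- middle_hole (a point): Centre of the middle hole of the stay arm, a steel strip 246 mm long, 22 wide, 4 thick, with three plain 11 mm round through-holes 91, 137 and 183 mm from the pivot on its centre line. Level, its underside is 6 mm above the roof. At the start the door is shut and the arm lies level, swung aside of the peg to chamber -y.
- knob_center (a point): Centre of the upright round black knob on the stay arm's free end, 220 mm from the pivot: 14 mm in diameter, 38 mm tall; this point is 24 mm above the arm's mid-thickness, so 32 mm above the roof when the arm is level.
- bracket: Fixed slotted aluminium keeper plate on the roof, 74 x 32 x 4 mm, its slot along its x (the chamber's x). Origin at its underside's centre, at roof height (chamber coordinates -61, -20, 150 mm). The peg is clamped in the slot.
- slot_mid (a point): Middle of the slot, 4 mm above the roof. The steel peg stands firmly upright on the slot's centre line, but was set by hand anywhere up to 17 mm either way along x from here (not measured). Peg: 8 mm in diameter, blunt top with a 1.2 mm bevelled edge, 17 mm above the roof; an arm riding on it stands 11 mm higher there than one fully home.
- meter: Bystander: grey hand meter 75 x 55 x 34 mm lying loose on the chamber's roof near its far +y corner. Origin at its underside.
- parts_bin: Bystander: open blue bin 110 x 90 x 50 mm, loose on the bench on the chamber's -y side. Origin at its underside.
- tape_roll: Bystander: brown roll 90 mm across, 25 mm high, loose on the bench on the chamber's +y side.
- driver: Bystander: black-handled screwdriver lying loose on the bench on the chamber's +y side.

How it is judged:
On the way, in this order (a step that is already met when the one before it is completed fails the run):
1. the stay arm is lifted above the peg's height (z of middle_hole in the frame of bracket above 0.014 m), for 0.1 s.
2. the door is drawn open (value of joint door above 0.2 rad), for 0.1 s.
3. the middle hole is fully down over the peg (z of middle_hole in the frame of bracket below 0.0115 m and x of middle_hole in the frame of bracket between -0.021 and 0.021 m and y of middle_hole in the frame of bracket between -0.004 and 0.004 m), for 0.2 s.
At the end, for the whole second after the job is handed in: The middle hole is over the peg with the arm down to within 3.5 mm of level there (hole centre within 4 mm of the slot's centre line and within the peg's possible places), the door stands open by more than 0.22 rad and at rest, its spring pull borne by the peg (more than 0.3 N between arm and peg) (all of step 3 and value of joint door above 0.22 rad and velocity of joint door between -0.03 and 0.03 rad/s and contact force between stay and bracket above 0.3 N); the robot touches nothing.
It fails at once if the peg is forced: more than 20 N on the peg and its bracket (contact force between bracket and anything else above 20 N).
It fails at once if a bystander is pushed more than 30 mm (distance of any of meter, parts_bin, tape_roll, driver from where it was at the start of the episode above 0.03 m).
It also fails if it takes over 72 s, if anything falls off the work surface, if the arm or the gripper's body presses on something with over 40 N, if the wrist force passes 120 N, or if a joint passes its speed limit or range.

## Working session

There is one attempt and no reset: what is moved stays moved. The work goes in short steps, Python scripts to look and compute and a tool call to move; the robot and the scene stay as the last step left them, time stands still between calls to the robot, and variables do not carry over. Pictures are saved under pics/ and viewed, at most 10 in all, crops included, and the job is handed in when it is done.

Besides the shell and the picture viewer there is one more tool, called as name(argument=value, ...) on one line, values as JSON. jog_arm: Moves the arm, as the interface text tells. Its arguments: {"type":"object","properties":{"plan":{"type":"array","items":{"type":"array","items":{"type":"array","items":{"type":"number"}}}},"force":{"type":"number"}},"required":["plan"]}

```bash
mkdir -p pics; cat > h.py <<'E'
from cell import *
import numpy as np, cv2
from scipy.spatial.transform import Rotation as R
def snap(n,f):
    c=read_camera(n); cv2.imwrite('pics/'+f,c['pixels'][:,:,::-1]); np.save('pics/'+f[:-4]+'.npy',c,allow_pickle=True); return c
def rot(o):
    o=np.array(o,float)
    return R.from_rotvec(o).as_matrix() if o.size==3 else (o if o.shape==(3,3) else R.from_quat(o).as_matrix())
def ray(c,u,v):
    h=c['pixels'].shape[0]; f=h/2/np.tan(np.radians(c['fov_y'])/2)
    K=np.array([[f,0,c['cx']],[0,f,c['cy']],[0,0,1.]])
    p=cv2.undistortPoints(np.array([[[u,v]]],float),K,np.array([c['k1'],0,0,0.]))[0,0]
    return np.array(c['position']),rot(c['orientation'])@np.array([p[0],p[1],1])
def onz(c,u,v,z):
    o,d=ray(c,u,v); return o+d*(z-o[2])/d[2]
def load(f): return np.load('pics/'+f+'.npy',allow_pickle=True).item()
E
python3 - <<'E'
from h import *
for n in ('scene','top'):
    c=snap(n,n+'1.png'); print({k:v for k,v in c.items() if k!='pixels'})
print(observe())
E
```

```text
{'fov_y': 43.19324234724434, 'cx': 277.85717487630257, 'cy': 205.87343294504456, 'k1': 0.007915428224995205, 'position': array([1.22340343, 0.70878303, 1.22978212]), 'orientation': array([-1.07305256, -2.49225258,  0.8897505 ])}
{'fov_y': 43.159750439882465, 'cx': 280.24579385417366, 'cy': 212.36185658719864, 'k1': -0.02757545201674488, 'position': array([0.37514309, 0.07496746, 1.3626664 ]), 'orientation': array([-2.16091922,  2.10571879, -0.12706095])}
{'t': 0.1, 'joint_positions': array([-1.39997070e+00,  3.42660564e-01,  1.52492888e+00, -1.06352909e-05,
        1.27538461e+00, -1.46003172e-01]), 'qd': array([-0.00179541, -0.00051436, -0.0015785 , -0.00182608, -0.00079183,
       -0.00041819]), 'tau': array([ 1.85298908e-03, -4.34445584e+01, -2.46491933e+01, -1.67108451e-04,
        4.67402555e-03,  8.42772209e-06]), 'tool_pos': array([ 0.16352154, -0.49850955,  0.23068897]), 'ee_rot': array([-3.10089106e+00, -4.95381519e-01,  4.28890846e-05]), 'ft_force': array([-0.52781321,  0.25859378, -0.34482499]), 'moment': array([-0.04888823,  0.04208883, -0.01616195]), 'grip_force': 0.0, 'grip_width': 0.0853096033985497}
```

View pics/top1.png

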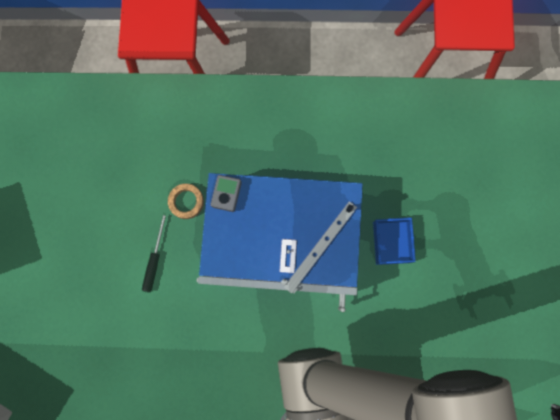

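View pics/scene1.png

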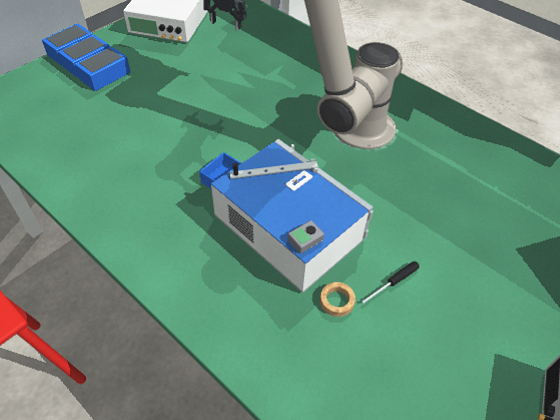

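The top view shows the blue roof (corners about (210,174), (361,184), (357,288), (198,277)), the knob at (351,208), the pivot at (293,287) and the keeper plate at (288,256). The scene view agrees: knob (236,168), plate (300,180).

```bash
python3 - <<'E'
from h import *
c=load('top1'); p=c['pixels']; hsv=cv2.cvtColor(p,cv2.COLOR_RGB2HSV)
m=((hsv[...,0]>105)&(hsv[...,0]<125)&(hsv[...,1]>130)&(hsv[...,2]>60)).astype(np.uint8); m[:,370:]=0; m[:150]=0
n,l,s,ce=cv2.connectedComponentsWithStats(m); 
ys,xs=np.nonzero(m); P=np.array([onz(c,x,y,.15)[:2] for x,y in zip(xs,ys)],np.float32)
r=cv2.minAreaRect(P); print('roof',r,cv2.boxPoints(r).round(4).tolist())
w=((hsv[...,1]<40)&(hsv[...,2]>200)).astype(np.uint8); w[:230]=0;w[275:]=0;w[:,:270]=0;w[:,305:]=0
ys,xs=np.nonzero(w);P=np.array([onz(c,x,y,.154)[:2] for x,y in zip(xs,ys)],np.float32)
r=cv2.minAreaRect(P);print('plate',r,cv2.boxPoints(r).round(4).tolist())
for n,u,v,z in (('knob',351,208,.201),('pivot',293,287,.158)): print(n,onz(c,u,v,z))
a=cv2.resize(p[195:300,270:370],None,fx=5,fy=5,interpolation=cv2.INTER_CUBIC)
cv2.imwrite('pics/topcrop.png',a[:,:,::-1])
E
```

```text
roof ((0.5146155953407288, 0.1065463274717331), (0.357619971036911, 0.2377629280090332), 87.46644592285156) [[0.3878999948501587, -0.06679999828338623], [0.6255000233650208, -0.07729999721050262], [0.6413000226020813, 0.2799000144004822], [0.40380001068115234, 0.2903999984264374]]
plate ((0.4530995488166809, 0.0906703919172287), (0.029511839151382446, 0.07177729904651642), 87.75737762451172) [[0.41670000553131104, 0.07729999721050262], [0.48840001225471497, 0.07450000196695328], [0.4894999861717224, 0.10400000214576721], [0.41780000925064087, 0.10679999738931656]]
knob [ 0.55851358 -0.04766203  0.201     ]
pivot [0.38251633 0.07621086 0.158     ]
```

View pics/topcrop.png

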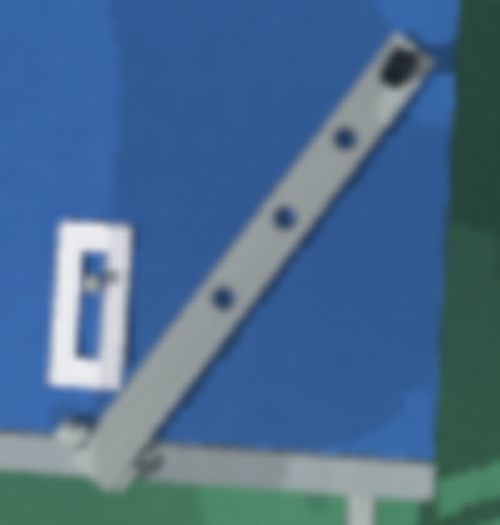

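The crop shows the three holes at (222,298), (284,217), (344,138), the knob top at (400,67) and the peg at about (93,280), in the rear half of the slot.

```bash
cat > g.py <<'E'
from h import *
YAW=-0.0442; O=np.array([.5146,.1065,0])
Rc=R.from_euler('z',YAW).as_matrix()
def W(p): return O+Rc@np.array(p)            # chamber->world
def C(p): return Rc.T@(np.array(p)-O)
def piv(th): return np.array([-.130-.210*np.sin(th),.180-.210*np.cos(th),.158])
def armR(a,b): return R.from_euler('ZY',[a,-b]).as_matrix()  # x along arm, b up
def pt(th,a,b,s,h=0): return W(piv(th)+armR(a,b)@np.array([s,0,h]))
def solve(target,s=.137):  # th,a (level) putting point s of arm on chamber xy target
    from scipy.optimize import fsolve
    return fsolve(lambda q:(piv(q[0])+armR(q[1],0)@np.array([s,0,0]))[:2]-np.array(target)[:2],[.3,0])
def toolR(a,b,sgn=1): # tool z down the knob, y across the arm
    A=Rc@armR(a,b); y=sgn*A[:,1]; z=-A[:,2]; return np.column_stack([np.cross(y,z),y,z])
def rel(p0,R0,p1,R1): # one row total
    return np.r_[R.from_matrix(R0.T@R1).as_rotvec(),R0.T@(np.array(p1)-p0)]
E
python3 - <<'E'
from g import *
c=load('top1')
cr=lambda x,y,z:onz(c,270+x/5-.4,195+y/5-.4,z)
H=[C(cr(*q,.159)) for q in ((222,298),(284,217),(344,138))]
for q in H: print('hole',q.round(4))
d=H[2]-H[0]; a=np.arctan2(d[1],d[0]); print('a',a,np.hypot(*d[:2]))
print('pivot est',(H[1]-.137*d/np.linalg.norm(d)).round(4))
print('knob',C(cr(400,67,.201)).round(4),'model',C(pt(0,a,0,.22)).round(4),pt(0,a,0,.22))
pg=C(cr(93,280,.167)); print('peg',pg.round(4)); th,aa=solve([pg[0],-.02]); print('th,a',th,aa,pt(th,aa,0,.22))
o=observe(); R0=rot(o['ee_rot']); print(R0.round(3))
for s in (1,-1): print(rel(o['tool_pos'],R0,pt(0,a,0,.22)*[1,1,0]+[0,0,.28],toolR(a,0,s)).round(3))
c=load('scene1')
E
```

```text
hole [-0.0538 -0.0784  0.159 ]
hole [-0.0152 -0.1042  0.159 ]
hole [ 0.0228 -0.1293  0.159 ]
a -0.585879948195374 0.09200956762419703
pivot est [-0.1293 -0.0285  0.159 ]
knob [ 0.0505 -0.149   0.201 ] model [ 0.0533 -0.1516  0.158 ] [ 0.56115709 -0.04735263  0.158     ]
peg [-0.0504 -0.0198  0.167 ]
th,a 0.2766552992941123 0.01470579608962942 [0.54635524 0.08629768 0.158     ]
[[ 0.95   0.312 -0.   ]
 [ 0.312 -0.95   0.001]
 [ 0.    -0.001 -1.   ]]
[-1.000e-03 -2.000e-03 -2.195e+00  5.180e-01 -3.050e-01 -4.900e-02]
[-0.001  0.     0.947  0.518 -0.305 -0.049]
```

jog_arm(plan=[[[0,0,0,0.052,-0.0305,-0.005,50],[0,0,0,0.052,-0.0305,-0.005,50],[0,0,0,0.052,-0.0305,-0.005,50],[0,0,0,0.052,-0.0305,-0.005,50],[0,0,0,0.052,-0.0305,-0.005,50],[0,0,0,0.052,-0.0305,-0.005,50],[0,0,0,0.052,-0.0305,-0.005,50],[0,0,0,0.052,-0.0305,-0.005,50],[0,0,0,0.052,-0.0305,-0.005,50],[0,0,0,0.052,-0.0305,-0.005,50]]])

```text
t: 1.35
tool_pos: [0.5636, -0.0453, 0.2811]
ee_rot: [3.102, 0.496, -0.001]
ft_force: [-0.2, 0.1, 0.2]
grip_width: 0.0427
grip_force: 0.0
```

jog_arm(plan=[[[0,0,0.158,0,0,0,50],[0,0,0.158,0,0,0,50],[0,0,0.158,0,0,0,50],[0,0,0.158,0,0,0,50],[0,0,0.158,0,0,0,50],[0,0,0.158,0,0,0,50],[0,0,0,0,0,0,50]]])

```text
t: 2.22
tool_pos: [0.5625, -0.047, 0.2809]
ee_rot: [2.987, -0.973, -0.001]
ft_force: [-0.2, 0.4, 0.5]
grip_width: 0.0425
grip_force: 0.0
```

```bash
python3 - <<'E'
from g import *
o=observe(); print(o['t'],o['tool_pos'],o['ft_force'],o['grip_width'],o['joint_positions'])
a=-.586
print(rel(o['tool_pos'],rot(o['ee_rot']),pt(0,a,0,.22)*[1,1,0]+[0,0,.172],toolR(a,0,-1)).round(4))
c=snap('wrist','w1.png'); print({k:v for k,v in c.items() if k!='pixels'})
E
```

```text
2.225 [ 0.56250602 -0.04701046  0.28087435] [-0.22555448  0.44538629  0.46793678] 0.04246902036579708 [-2.19083757e-01  3.84399581e-01  1.32306735e+00 -1.10479079e-04
  1.43499877e+00  1.98147285e+00]
[ 0.0004  0.0008  0.0005 -0.0008  0.001   0.1089]
{'fov_y': 69.49985322833362, 'cx': 281.32889927402664, 'cy': 209.85631723993453, 'k1': 0.0232521208349204, 'position': array([ 0.61710962, -0.08849557,  0.4241056 ]), 'orientation': array([ 1.35865109, -2.67200581, -0.36203613])}
```

View pics/w1.png

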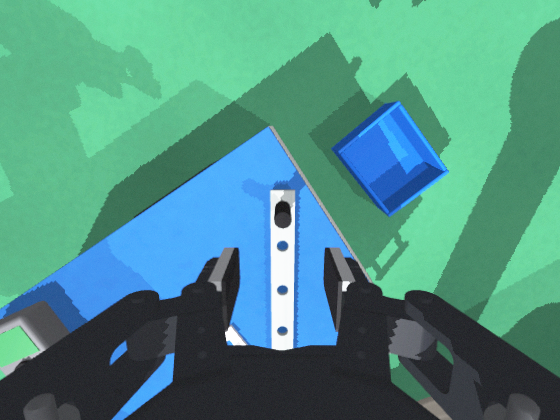

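The wrist view shows the knob at (283,215) and the holes at (282,246), (282,290) and (282,331). The arm is lined up between the open pads, so I'll descend and grip.

jog_arm(plan=[[[0,0,0,-0.001,0.001,0.04,50],[0,0,0,0,0,0.04,50],[0,0,0,0,0,0.02,50],[0,0,0,0,0,0.009,50],[0,0,0,0,0,0,0],[0,0,0,0,0,0,0],[0,0,0,0,0,0,0],[0,0,0,0,0,0,0]]], force=30)

```text
t: 3.28
tool_pos: [0.5618, -0.0475, 0.173]
ee_rot: [2.986, -0.975, 0.003]
ft_force: [0.2, -0.6, 0.1]
grip_width: 0.0127
grip_force: 30.5
```

```bash
python3 - <<'E'
from g import *
o=observe(); a=-.586
p=np.array(o['tool_pos']); Rt=rot(o['ee_rot']); print(p,o['ft_force'],o['moment'],o['grip_width'],o['grip_force'])
off=.172-.158
# rigid grasp transform in arm frame
A0=Rc@armR(a,0); P0=W(piv(0)); g=A0.T@(p-P0); G=A0.T@Rt; np.save('grasp.npy',{'g':g,'G':G},allow_pickle=True); print('g',g)
b=np.arcsin(.045/.22)
th,aa=solve([-.0504,-.02])
def seq(states,p,Rt):
    for t,al,be in states:
        A=Rc@armR(al,be); p1=W(piv(t))+A@g; R1=A@G
        print(rel(p,Rt,p1,R1).round(4).tolist(),p1.round(4)); p,Rt=p1,R1
print('lift'); seq([(0,a,b*k/4) for k in range(1,5)],p,Rt)
print('open'); N=16
A=Rc@armR(a,b); seq([(th*k/N,a+(aa-a)*k/N,b) for k in range(1,N+1)],W(piv(0))+A@g,A@G)
E
```

```text
[ 0.56175248 -0.04748897  0.17297249] [ 0.18900242 -0.5674321   0.11299853] [-0.10427331 -0.14817372 -0.03698986] 0.012743919309278016 30.472265481948853
g [0.22056137 0.00026714 0.01497249]
lift
[0.0, 0.0515, -0.0, -0.001, -0.0, -0.0113] [ 0.5609 -0.0469  0.1843]
[0.0, 0.0515, -0.0, -0.001, -0.0, -0.0113] [ 0.5596 -0.0459  0.1956]
[0.0, 0.0515, -0.0, -0.001, -0.0, -0.0113] [ 0.5578 -0.0446  0.2067]
[0.0, 0.0515, -0.0, -0.001, -0.0, -0.0113] [ 0.5555 -0.0429  0.2178]
open
[0.0077, -0.0, -0.0367, -0.0031, -0.006, -0.0007] [ 0.5565 -0.0362  0.2178]
[0.0077, -0.0, -0.0367, -0.0032, -0.0062, -0.0007] [ 0.5572 -0.0292  0.2178]
[0.0077, -0.0, -0.0367, -0.0033, -0.0063, -0.0007] [ 0.5576 -0.022   0.2178]
[0.0077, -0.0, -0.0367, -0.0034, -0.0065, -0.0007] [ 0.5578 -0.0146  0.2178]
[0.0077, -0.0, -0.0367, -0.0035, -0.0067, -0.0007] [ 0.5578 -0.007   0.2178]
[0.0077, -0.0, -0.0367, -0.0036, -0.0069, -0.0007] [0.5574 0.0008 0.2178]
[0.0077, -0.0, -0.0367, -0.0036, -0.0071, -0.0008] [0.5569 0.0087 0.2178]
[0.0077, -0.0, -0.0367, -0.0037, -0.0073, -0.0008] [0.556  0.0169 0.2178]
[0.0077, -0.0, -0.0367, -0.0037, -0.0075, -0.0008] [0.5549 0.0252 0.2178]
[0.0077, -0.0, -0.0367, -0.0037, -0.0077, -0.0008] [0.5535 0.0336 0.2178]
[0.0077, -0.0, -0.0367, -0.0037, -0.0079, -0.0008] [0.5518 0.0422 0.2178]
[0.0077, -0.0, -0.0367, -0.0037, -0.0081, -0.0008] [0.5498 0.0509 0.2178]
[0.0077, -0.0, -0.0367, -0.0037, -0.0083, -0.0008] [0.5476 0.0597 0.2178]
[0.0077, -0.0, -0.0367, -0.0037, -0.0085, -0.0008] [0.5451 0.0687 0.2178]
[0.0077, -0.0, -0.0367, -0.0037, -0.0087, -0.0008] [0.5423 0.0777 0.2178]
[0.0077, -0.0, -0.0367, -0.0036, -0.0089, -0.0008] [0.5392 0.0868 0.2178]
```

jog_arm(plan=[[[0,0.026,0,-0.0003,0,-0.0057,0],[0,0.026,0,-0.0005,0,-0.0057,0],[0,0.026,0,-0.0005,0,-0.0057,0],[0,0.026,0,-0.0005,0,-0.0057,0],[0,0.026,0,-0.0005,0,-0.0057,0],[0,0.026,0,-0.0005,0,-0.0057,0],[0,0.026,0,-0.0005,0,-0.0057,0],[0,0.026,0,-0.0005,0,-0.0057,0],[0,0,0,0,0,0,0]]])

```text
t: 4.4
tool_pos: [0.5547, -0.0423, 0.2178]
ee_rot: [2.911, -0.95, 0.306]
ft_force: [2.7, -1.2, -2.0]
grip_width: 0.0127
grip_force: 30.4
```

jog_arm(plan=[[[0.008,0,-0.037,-0.003,-0.006,-0.0007,0],[0.008,0,-0.037,-0.0032,-0.0062,-0.0007,0],[0.008,0,-0.037,-0.0033,-0.0063,-0.0007,0],[0.008,0,-0.037,-0.0034,-0.0065,-0.0007,0],[0.008,0,-0.037,-0.0035,-0.0067,-0.0007,0],[0.008,0,-0.037,-0.0036,-0.0069,-0.0007,0],[0.008,0,-0.037,-0.0036,-0.0071,-0.0008,0],[0.008,0,-0.037,-0.0037,-0.0073,-0.0008,0],[0,0,0,0,0,0,0]]])

```text
t: 5.52
tool_pos: [0.555, 0.0177, 0.2172]
ee_rot: [3.052, -0.504, 0.318]
ft_force: [2.6, 0.2, 0.0]
grip_width: 0.0129
grip_force: 30.5
```

```bash
python3 - <<'E'
from g import *
o=observe(); print(o['tool_pos'],o['ft_force'],o['moment'],o['grip_width'])
snap('top','t2.png')
E
```

```text
[0.55504427 0.0176928  0.21719947] [2.56351014 0.21150294 0.02849532] [ 0.03235896 -0.15967513 -0.01706292] 0.012856101891688326
```

jog_arm(plan=[[[0.008,0,-0.037,-0.0037,-0.0075,-0.0008,0],[0.008,0,-0.037,-0.0037,-0.0077,-0.0008,0],[0.008,0,-0.037,-0.0037,-0.0079,-0.0008,0],[0.008,0,-0.037,-0.0037,-0.0081,-0.0008,0],[0.008,0,-0.037,-0.0037,-0.0083,-0.0008,0],[0.008,0,-0.037,-0.0037,-0.0085,-0.0008,0],[0.008,0,-0.037,-0.0037,-0.0087,-0.0008,0],[0.008,0,-0.037,-0.0036,-0.0089,-0.0008,0],[0,0,0,0,0,0,0],[0,0,0,0,0,0,0]]])

```text
t: 6.82
tool_pos: [0.5382, 0.0871, 0.2175]
ee_rot: [-3.124, 0.041, -0.327]
ft_force: [2.6, 0.7, -1.4]
grip_width: 0.0128
grip_force: 30.4
```

```bash
python3 - <<'E'
from g import *
o=observe(); print(o['tool_pos'],o['ft_force'],o['moment'],o['grip_width'])
w=snap('wrist','w3.png'); t=snap('top','t3.png'); s=snap('scene','s3.png')
z=lambda c,x,y,h,k,f: cv2.resize(c['pixels'][y:y+h,x:x+k],None,fx=f,fy=f,interpolation=cv2.INTER_CUBIC)
a=z(t,240,225,90,100,4); b=z(s,260,130,90,100,4)
cv2.imwrite('pics/c3.png',np.hstack([a,b])[:,:,::-1])
E
```

```text
[0.5382194  0.08709291 0.21750531] [ 2.62278343  0.69833196 -1.38818634] [ 0.03225745 -0.25888808 -0.09149143] 0.012792393653642466
```

View pics/c3.png

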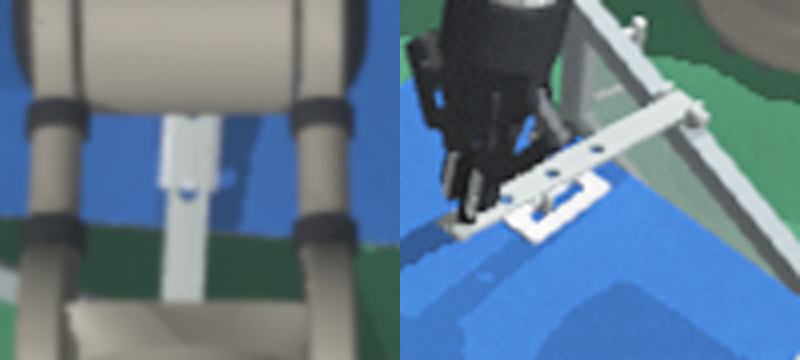

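View pics/w3.png

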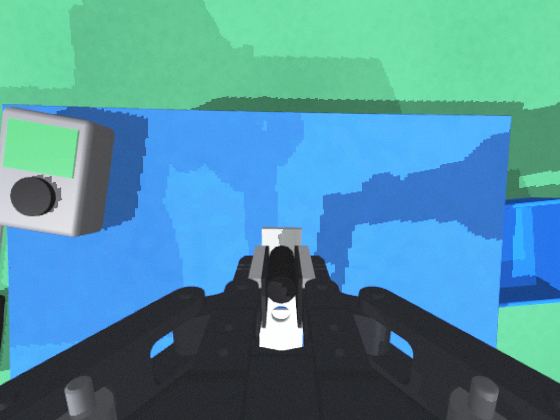

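The crop shows the arm over the keeper plate: in the scene half, its holes are at (598,149), (553,173) and (508,198), with the peg under the middle one. The wrist view shows the knob firmly held at (282,275). I'll take one refined look at the peg in the earlier scene picture.

```bash
python3 - <<'E'
from g import *
z=lambda c,x,y,h,k,f: cv2.resize(c['pixels'][y:y+h,x:x+k],None,fx=f,fy=f,interpolation=cv2.INTER_CUBIC)
a=z(load('scene1'),280,165,30,40,10); b=z(load('s3'),370-90,165,30,40,10)
cv2.imwrite('pics/c4.png',np.hstack([a,b])[:,:,::-1])
E
```

```text
(no output)
```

View pics/c4.png

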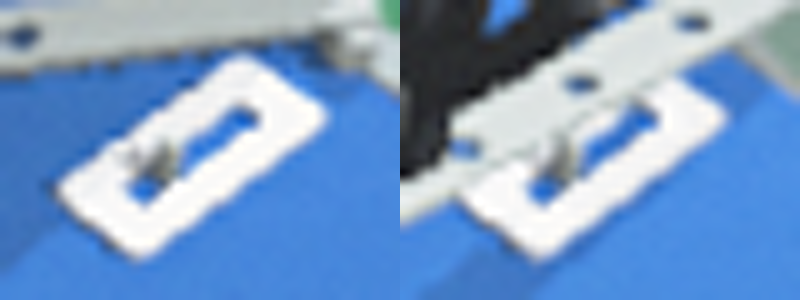

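The left half shows the plate corners at (242,52), (330,112), (140,262) and (55,188). The peg shaft runs from about (160,180) up to a light top near (145,152).

```bash
python3 - <<'E'
from g import *
def proj(c,X):
    h=420; f=h/2/np.tan(np.radians(c['fov_y'])/2); q=rot(c['orientation']).T@(X-c['position']); s=q[:2]/q[2]; s=s*(1+c['k1']*(s@s)); return np.array([f*s[0]+c['cx'],f*s[1]+c['cy']])
c=load('scene1'); k=lambda X:((proj(c,X)-[280,165]+.5)*10).round(0)
t=load('top1'); kt=lambda X:((proj(t,X)-[270,195]+.5)*5).round(0)
for dx in(.037,-.037):
  for dy in (.016,-.016): X=W([-.061+dx,-.02+dy,.154]); print('corner',dx,dy,k(X),kt(X))
for d in (0,.006,.010,.014,.017): print(d,'top',k(W([-.061+d,-.02,.167])),'base',k(W([-.061+d,-.02,.154])),'t',kt(W([-.061+d,-.02,.167])),kt(W([-.061+d,-.02,.154])))
# middle hole in s3 model
c=load('s3'); th,aa=solve([-.0504,-.02]); b=np.arcsin(.045/.22)
for s in (.091,.137,.183): print('hole',s,k(pt(th,aa,b,s,.002)))
E
```

```text
corner 0.037 0.016 [132. 259.] [ 63. 223.]
corner 0.037 -0.016 [ 49. 195.] [133. 227.]
corner -0.037 0.016 [320. 120.] [ 52. 385.]
corner -0.037 -0.016 [236.  59.] [122. 390.]
0 top [187. 125.] base [185. 157.] t [ 92. 304.] [ 93. 306.]
0.006 top [172. 136.] base [170. 168.] t [ 93. 291.] [ 94. 293.]
0.01 top [162. 144.] base [160. 176.] t [ 94. 282.] [ 94. 284.]
0.014 top [152. 151.] base [150. 183.] t [ 95. 273.] [ 95. 275.]
0.017 top [144. 157.] base [142. 189.] t [ 95. 266.] [ 95. 269.]
hole 0.091 [283.  26.]
hole 0.137 [172.  86.]
hole 0.183 [ 56. 148.]
```

```bash
python3 - <<'E'
from g import *
q=np.load('grasp.npy',allow_pickle=True).item(); g,G=q['g'],q['G']
def P(d,b,dy=0):
    th,a=solve([-.061+d,-.02+dy]); A=Rc@armR(a,b); return W(piv(th))+A@g,A@G
b=np.arcsin(.045/.22)
L=[(.0106,b),(.012,.17),(.012,.135),(.012,.10),(.012,.08),(.012,.06),(.012,.04),(.012,.02),(.012,0)]
for u,v in zip(L,L[1:]):
    p,r=P(*u);p1,r1=P(*v); print(v,rel(p,r,p1,r1).round(4).tolist(),p1.round(4))
print(rel(*P(.012,.08),*P(.013,.08)).round(4),rel(*P(.012,.08),*P(.012,.08,.001)).round(4))
E
```

```text
(0.012, 0.17) [0.0005, -0.036, -0.0028, 0.0018, -0.0002, 0.0082] [0.5426 0.0869 0.2101]
(0.012, 0.135) [-0.0, -0.035, 0.0, 0.0004, 0.0, 0.0077] [0.5443 0.0868 0.2025]
(0.012, 0.1) [-0.0, -0.035, 0.0, 0.0004, 0.0, 0.0077] [0.5457 0.0868 0.1949]
(0.012, 0.08) [-0.0, -0.02, 0.0, 0.0002, 0.0, 0.0044] [0.5464 0.0868 0.1906]
(0.012, 0.06) [-0.0, -0.02, 0.0, 0.0002, 0.0, 0.0044] [0.547  0.0868 0.1862]
(0.012, 0.04) [-0.0, -0.02, 0.0, 0.0002, 0.0, 0.0044] [0.5475 0.0867 0.1818]
(0.012, 0.02) [-0.0, -0.02, 0.0, 0.0002, 0.0, 0.0044] [0.548  0.0867 0.1774]
(0.012, 0) [-0.0, -0.02, 0.0, 0.0002, 0.0, 0.0044] [0.5483 0.0867 0.173 ]
[ 0.0002 -0.     -0.002   0.001  -0.0001  0.0001] [ 0.0006 -0.     -0.0073  0.     -0.0016  0.    ]
```

jog_arm(plan=[[[0,-0.018,-0.0014,0.0009,0,0.004,0],[0,-0.018,-0.0014,0.0009,0,0.004,0],[0,-0.018,0,0.0002,0,0.0039,0],[0,-0.018,0,0.0002,0,0.0039,0],[0,-0.018,0,0.0002,0,0.0038,0],[0,-0.018,0,0.0002,0,0.0038,0],[0,0,0,0,0,0,0]]])

```text
t: 7.85
tool_pos: [0.5448, 0.087, 0.1945]
ee_rot: [-3.136, 0.036, -0.157]
ft_force: [3.7, 1.1, 2.2]
grip_width: 0.0129
grip_force: 30.7
```

jog_arm(plan=[[[0,-0.01,0,0.0001,0,0.0022,0],[0,0,0,0,0,0,0]]])

```text
t: 8.1
tool_pos: [0.5449, 0.087, 0.1927]
ee_rot: [-3.137, 0.036, -0.142]
ft_force: [3.5, -0.9, 2.0]
grip_width: 0.0126
grip_force: 30.7
```

jog_arm(plan=[[[0,-0.01,0,0.0001,0,0.0018,0],[0,0,0,0,0,0,0]]])

```text
t: 8.35
tool_pos: [0.5452, 0.087, 0.1909]
ee_rot: [-3.138, 0.036, -0.126]
ft_force: [2.6, -0.5, 2.7]
grip_width: 0.0129
grip_force: 30.7
```

jog_arm(plan=[[[0,-0.005,0,0,0,0.001,0],[0,0,0,0,0,0,0]]])

```text
t: 8.6
tool_pos: [0.5454, 0.087, 0.19]
ee_rot: [-3.138, 0.036, -0.119]
ft_force: [3.5, 0.7, 1.9]
grip_width: 0.0126
grip_force: 30.7
```

jog_arm(plan=[[[0,-0.005,0,0,0,0.001,0],[0,0,0,0,0,0,0]]])

```text
t: 8.85
tool_pos: [0.5455, 0.087, 0.189]
ee_rot: [-3.138, 0.036, -0.111]
ft_force: [2.7, 0.2, 0.9]
grip_width: 0.0127
grip_force: 30.7
```

jog_arm(plan=[[[0,-0.006,0,0,0,0.0012,0],[0,0,0,0,0,0,0]]])

```text
t: 9.1
tool_pos: [0.5456, 0.087, 0.1877]
ee_rot: [-3.138, 0.036, -0.102]
ft_force: [3.6, 0.6, 1.8]
grip_width: 0.0129
grip_force: 30.6
```

jog_arm(plan=[[[0,-0.006,0,0,0,0.0012,0],[0,0,0,0,0,0,0]]])

```text
t: 9.35
tool_pos: [0.5456, 0.087, 0.1865]
ee_rot: [-3.139, 0.036, -0.092]
ft_force: [2.6, -0.2, 1.6]
grip_width: 0.013
grip_force: 30.6
```

jog_arm(plan=[[[0,-0.008,0,0.0001,0,0.0016,0],[0,0,0,0,0,0,0]]])

```text
t: 9.6
tool_pos: [0.5458, 0.087, 0.1848]
ee_rot: [-3.139, 0.036, -0.079]
ft_force: [3.1, 1.0, 1.6]
grip_width: 0.0124
grip_force: 30.6
```

jog_arm(plan=[[[0,-0.008,0,0.0001,0,0.0016,0],[0,0,0,0,0,0,0]]])

```text
t: 9.85
tool_pos: [0.546, 0.0869, 0.1832]
ee_rot: [-3.139, 0.036, -0.067]
ft_force: [3.2, 0.8, 1.9]
grip_width: 0.0124
grip_force: 30.6
```

```bash
python3 - <<'E'
from g import *
o=observe(); print(o['tool_pos'],o['ft_force'],o['moment'],o['grip_width'])
s=snap('scene','s5.png'); cv2.imwrite('pics/c5.png',cv2.resize(s['pixels'][145:205,265:345],None,fx=10,fy=10,interpolation=cv2.INTER_CUBIC)[:,:,::-1])
E
```

```text
[0.54596302 0.08694916 0.18324637] [3.19204264 0.75238708 1.91719999] [ 0.03748939 -0.50055144 -0.06682939] 0.012359055510698633
```

View pics/c5.png

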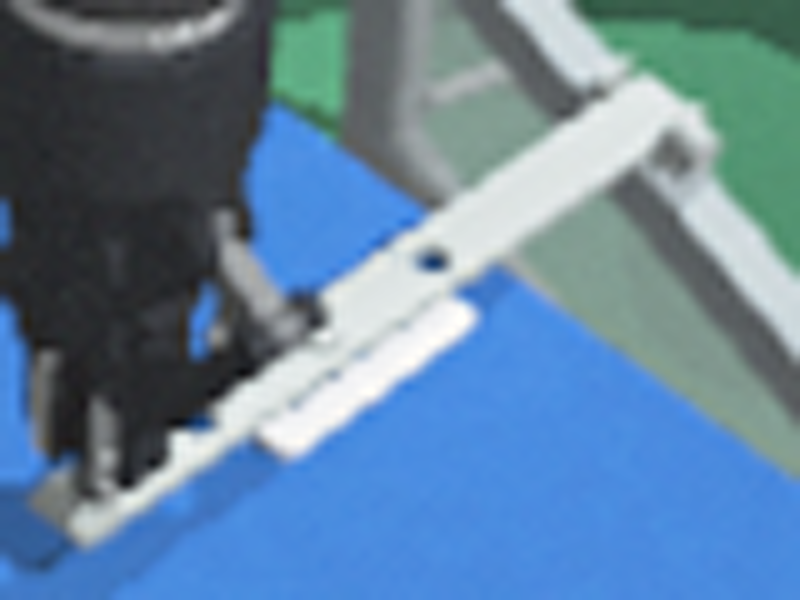

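The crop shows the inner hole dark at (432,258). The middle one near (315,330) is no longer dark, so the peg fills it. I'll keep going down gently.

jog_arm(plan=[[[0,-0.009,0,0.0001,0,0.002,0],[0,-0.009,0,0.0001,0,0.002,0],[0,0,0,0,0,0,0]]])

```text
t: 10.28
tool_pos: [0.5464, 0.087, 0.1792]
ee_rot: [-3.139, 0.036, -0.038]
ft_force: [3.3, 0.4, 2.0]
grip_width: 0.0127
grip_force: 30.6
```

jog_arm(plan=[[[0,-0.009,0,0.0001,0,0.002,0],[0,-0.009,0,0.0001,0,0.002,0],[0,0,0,0,0,0,0]]])

```text
t: 10.65
tool_pos: [0.5466, 0.0869, 0.1752]
ee_rot: [-3.139, 0.036, -0.01]
ft_force: [2.8, -0.1, 1.4]
grip_width: 0.0126
grip_force: 30.7
```

jog_arm(plan=[[[0,-0.006,0,0,0,0.0012,0],[0,0,0,0,0,0,0]]])

```text
t: 10.9
tool_pos: [0.5466, 0.087, 0.1742]
ee_rot: [-3.139, 0.036, -0.001]
ft_force: [3.2, 0.2, 1.4]
grip_width: 0.0126
grip_force: 30.6
```

jog_arm(plan=[[[0,-0.001,0,0,0,0.0012,0],[0,0,0,0,0,0,0]]])

```text
t: 11.15
tool_pos: [0.5466, 0.087, 0.173]
ee_rot: [-3.139, 0.036, 0.0]
ft_force: [3.1, -0.2, 1.0]
grip_width: 0.0128
grip_force: 30.7
```

jog_arm(plan=[[[0,0,0,0.001,0,0,0],[0,0,0,0,0,0,0]]])

```text
t: 11.4
tool_pos: [0.5476, 0.087, 0.173]
ee_rot: [-3.139, 0.036, 0.0]
ft_force: [3.1, 0.0, 0.1]
grip_width: 0.0127
grip_force: 30.7
```

jog_arm(plan=[[[0,0,0,0.0008,0,0.0006,0],[0,0,0,0,0,0,0]]])

```text
t: 11.65
tool_pos: [0.5479, 0.087, 0.1722]
ee_rot: [-3.139, 0.036, 0.002]
ft_force: [0.4, 0.3, 1.5]
grip_width: 0.0125
grip_force: 30.7
```

jog_arm(plan=[[[0,0,0,0.0008,0,0,0],[0,0,0,0,0,0,0]]])

```text
t: 11.9
tool_pos: [0.5481, 0.087, 0.1721]
ee_rot: [-3.139, 0.036, 0.005]
ft_force: [-4.4, -0.3, 2.5]
grip_width: 0.0128
grip_force: 30.8
```

The peg now bears the pull: fx went from +3 to −4. I'll ease back slightly, press lightly to confirm the arm is home, then release.

jog_arm(plan=[[[0,0,0,-0.0006,0,0.0007,0],[0,0,0,0,0,0,0]]])

```text
t: 12.15
tool_pos: [0.5482, 0.0871, 0.1716]
ee_rot: [-3.139, 0.036, 0.002]
ft_force: [-3.7, 1.0, 2.8]
grip_width: 0.0126
grip_force: 30.7
```

jog_arm(plan=[[[0,0,0,0,0,0.0005,0],[0,0,0,0,0,0,0]]])

```text
t: 12.4
tool_pos: [0.5482, 0.0871, 0.1712]
ee_rot: [-3.139, 0.036, 0.002]
ft_force: [-5.4, 1.7, 2.3]
grip_width: 0.0128
grip_force: 30.8
```

jog_arm(plan=[[[0,0,0,-0.0005,0,0,0],[0,0,0,0,0,0,50],[0,0,0,0,0,0,50],[0,0,0,0,0,0,50],[0,0,0,0,0,0,50],[0,0,0,0,0,-0.02,50],[0,0,0,0,0,-0.04,50],[0,0,0,0,0,-0.04,50],[0,0,0,0,0,0,50]]])

```text
t: 13.52
tool_pos: [0.5497, 0.0868, 0.2748]
ee_rot: [-3.139, 0.036, -0.011]
ft_force: [-0.3, 1.2, -0.2]
grip_width: 0.0426
grip_force: 0.0
```

jog_arm(plan=[[[0,0,0,0.04,0,-0.03,50],[0,0,0,0.05,0,-0.01,50],[0,0,0,0,0,0,50],[0,0,0,0,0,0,50]]])

```text
t: 14.02
tool_pos: [0.6374, 0.0846, 0.3096]
ee_rot: [-3.139, 0.036, 0.005]
ft_force: [0.6, -0.3, 0.5]
grip_width: 0.0427
grip_force: 0.0
```

```bash
python3 - <<'E'
from g import *
o=observe(); print(o['tool_pos'],o['ft_force'],o['grip_width'])
s=snap('scene','s6.png'); t=snap('top','t6.png'); w=snap('wrist','w6.png')
a=cv2.resize(s['pixels'][135:210,235:335],None,fx=4,fy=4,interpolation=cv2.INTER_CUBIC)
cv2.imwrite('pics/c6.png',np.hstack([a,cv2.resize(w['pixels'],(400,300))])[:,:,::-1])
E
```

```text
[0.63740493 0.08460754 0.30955666] [ 0.63000691 -0.3126697   0.4663973 ] 0.042684428404543596
```

View pics/c6.png

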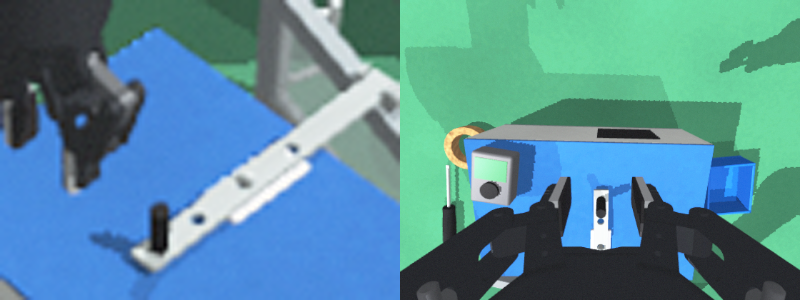

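The crop shows the gripper clear. The middle hole, at (243,181), is filled by the peg, and the knob stands free at (158,228). To be sure the arm is fully home, I'll press the knob lightly with closed fingers.

jog_arm(plan=[[[0,0,0,-0.045,0,0,0],[0,0,0,-0.044,0,0,0],[0,0,0,0,0,0.04,0],[0,0,0,0,0,0.04,0],[0,0,0,0,0,0.02,0],[0,0,0,0,0,0.0035,0],[0,0,0,0,0,0,0]]])

```text
t: 15.05
tool_pos: [0.5492, 0.0869, 0.2088]
ee_rot: [-3.139, 0.036, -0.002]
ft_force: [0.4, -0.6, 0.1]
grip_width: 0.0002
grip_force: 0.0
```

jog_arm(plan=[[[0,0,0,0,0,0.0015,0],[0,0,0,0,0,0.0015,0],[0,0,0,0,0,0,0]]])

```text
t: 15.42
tool_pos: [0.5492, 0.0869, 0.2049]
ee_rot: [-3.139, 0.036, -0.0]
ft_force: [0.2, 0.1, -0.1]
grip_width: -0.0002
grip_force: 0.0
```

jog_arm(plan=[[[0,0,0,0,0,0.001,0],[0,0,0,0,0,0,0]]])

```text
t: 15.68
tool_pos: [0.5491, 0.0869, 0.2037]
ee_rot: [-3.139, 0.036, 0.0]
ft_force: [-0.2, 0.3, -0.0]
grip_width: -0.0004
grip_force: 0.0
```

jog_arm(plan=[[[0,0,0,0,0,0.001,0],[0,0,0,0,0,0,0]]])

```text
t: 15.92
tool_pos: [0.5491, 0.0869, 0.2027]
ee_rot: [-3.139, 0.036, 0.0]
ft_force: [-0.1, -1.2, 0.5]
grip_width: 0.0002
grip_force: 0.0
```

jog_arm(plan=[[[0,0,0,0,0,0.0015,0],[0,0,0,0,0,0.0005,0],[0,0,0,0,0,0,0]]])

```text
t: 16.3
tool_pos: [0.5491, 0.0869, 0.2007]
ee_rot: [-3.139, 0.036, 0.0]
ft_force: [0.6, 0.1, -0.7]
grip_width: -0.0001
grip_force: 0.0
```

jog_arm(plan=[[[0,0,0,0,0,-0.05,0],[0,0,0,0,0,-0.05,0],[0,0,0,0,0,0,0],[0,0,0,0,0,0,0]]])

```text
t: 16.8
tool_pos: [0.5488, 0.0867, 0.3002]
ee_rot: [-3.139, 0.036, 0.001]
ft_force: [0.0, 0.0, -0.4]
grip_width: -0.0003
grip_force: 0.0
```

```bash
python3 - <<'E'
from h import *
s=snap('scene','s7.png'); a=load('s6')['pixels'][150:210,290:340].astype(int)
print(abs(a-s['pixels'][150:210,290:340]).mean()); print(hand_in())
E
```

```text
1.7822222222222222
the job is handed in; nothing more can be done
None
```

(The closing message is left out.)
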